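# Check a guide bracket with the GO gauge rod

## Robot

A 7-joint arm with a two-finger parallel gripper is mounted at the origin on a cart in front of the work surface, level with it; the furniture and walls round the work are solid. World frame = base frame: x ahead of the robot, y to its left, z up, the work surface at z = 0. Lengths are in m, angles in rad, forces in N, time in s.
With the tool pointing down it reaches from about 0.4 to 0.85 m from the base axis. Payload 4.5 kg.
Tool frame: the origin (TCP) lies at the very end of the fingers, on their centre line; the grasp point (between the pads) lies 19 mm behind it; z points along the fingers, y is the direction in which the jaws open and shut (so a half turn about z gives the same grasp; the last joint's range is limited). The gripper opens to 88 mm and grips with 3 to 60 N. Pads are 18 mm wide; open, the fingers measure 123 mm over their backs; the gripper's body (75 mm by 187 mm) begins 45 mm behind the grasp point.
Start: joints at [-1.164, 0.689, -0.195, 1.565, 0.157, 0.902, -0.215], TCP at [0.228, 0.582, 0.239] pointing down, gripper open.
Joint ranges: [-3.01, 3.01], [-0.46, 2.08], [-1.47, 1.51], [0.13, 2.56], [-1, 4.14], [0.04, 2.09], [-2.66, 2.66]. Speed limits (rad/s): [2.57, 2.57, 3.14, 3.14, 3.14, 3.14, 3.14].

## Interface

Orientations are given as a rotation vector (axis times angle).
In Python, from bench import env gives the robot as it stands. Calls block until the motion is done:
- env.movep(position, orientation): joint-space move of the TCP to a pose.
- env.line_to(position, frame=None, velocity=0.15, f_stop=None): straight line of the TCP; frame=None keeps the orientation; velocity is the mean speed in m/s. With f_stop (N) it stops when the force on the tool has changed by that much, and returns True; else False.
- env.movej(angles): joint-space move.
- env.command_gripper(opening, force=None): finger opening in m; force is the grip in N (None keeps the last); returns when the fingers have stopped.
- env.sleep(seconds).
- env.ik(position, orientation): joint angles nearest the present ones, or None.
- env.read_state(): the state.
- env.capture(name): name is "scene" or "top"; returns a dict with "img" (400x640x3 uint8, blue, green, red), "range_z" (400x640 float32, m along the optical axis (not along the pixel's ray), 0 where there is no reading), "K" (3x3 intrinsics, pixels), "extrinsics" (4x4, takes a point from camera to world coordinates). Camera axes: x right, y down, z forward; pixel columns grow to the right and rows downward; lengths in m; the calibration is good to about 2 mm. A picture is of the moment at which its call begins.
A pose or a line that the arm cannot do raises env.IKError and nothing moves.
- env.job_done(): hands the job in, once; it reports no verdict.
The state is a dict: "time_s": time; "qpos": joint angles; "qd": joint speeds; "joint_torque": joint torques, N m; "ee_pos": TCP position; "tool_rot": TCP orientation; "wrist_force": force on the tool from outside, world axes, zero at the start; "moment": the same for the moment, N m; "grip_width": finger opening in m.
Only numpy, scipy, OpenCV 4.12 (cv2) and the standard library are available. Lean on these libraries where they do the work, as an engineer would, in place of code of your own. Each camera call takes 0.05 s, during which the arm holds its last target. There are 200 camera calls.

## Task

Check that the two brass bushings of the aluminium guide bracket line up: first take the black cap off the upper bushing and lay it flat on the bare worktop, clear of the bracket and the stand. Then lift the green-handled gauge rod out of its stand, thread it from above down through the upper bushing and on through the lower one, and finish while still holding it upright there, its foot showing below the lower bushing but hanging clear of the worktop. Leave the red-handled rod in its stand and do not disturb the bottle, the timer or the tube.

Things in the scene. Friction and masses are not known exactly. Their poses are not given: they have to be found in the camera images.
- bracket: fixed aluminium bracket; origin on the worktop on the vertical axis of both bushings, z up, +x towards its column. Bushings: 34 mm square brass blocks with 15 mm round through holes, z = 36 to 54 and 90 to 108 mm; bare worktop beneath. Arms 34 mm wide lead back to a column (x 46 to 62 mm, 44 wide, 108 tall) on a foot plate (x 38 to 84 mm, 90 wide, 15 tall with bolts)
- upper_mouth (a point): centre of the upper bushing's top mouth, 108 mm above the worktop
- lower_exit (a point): centre of the hole at the underside of the lower bushing, 36 mm above the worktop. Left of the bracket, from y = -0.03 m on and beyond x = 0.43 m, lies a red machine base about 60 mm high; a seam 11 mm wide crosses the worktop at y = -0.197 m; the bare worktop between the two, in front of the bracket, is free
- cap: loose black round lens cap, 48 mm across, 12 mm thick, 12 g, lying flat on top of the upper bushing as a dust cover, to within 3 mm of its centre; origin at the centre of its underside, z up. It overhangs the brass block by about 7 mm
- stand: fixed grey stand block, 50 (x) x 120 (y) x 40 mm tall, on a thin dark mat 62 x 132 mm; two blind holes 13.5 mm wide, 35 mm deep, at y = +40 and -40 mm; origin at the centre of its underside
- green_rod: loose gauge rod with green handle, 70 to 140 g, standing upright in one hole of the stand with its foot 5 mm above the worktop; origin at the centre of its foot, z along the rod up to the handle. Steel shank 12 mm in diameter from 0 to 120 mm with a fully rounded foot (6 mm radius), round handle 18 mm in diameter from 120 to 162 mm (its top)
- red_rod: the same kind of rod with a red handle (120 to 162 mm) and a thicker 16 mm land from 46 to 100 mm, which does not fit the bushings; stands in the other hole of the stand; origin at its foot; leave it alone
- bottle: white bottle with red screw cap, 60 mm in diameter, 146 mm tall, standing on the worktop; origin at the centre of its underside; leave it alone
- timer: small light grey timer, 46 x 52 x 19 mm, lying on the worktop; origin at the centre of its underside; leave it alone
- tube: dark specimen tube with grey cap, 24 mm in diameter, 109 mm tall, standing upright; origin at the centre of its underside; leave it alone
Mind the look-alikes: they are no part of the job. What is shaped like the cap but purple is not meant.

How it is judged:
By the outcome, as a careful person would: the job done as asked, in the order asked, and still so for the second after the job is handed in, while the arm keeps its last pose, push and grip.
It also fails if it takes over 66 s, if anything falls off the work surface, if the arm or the gripper's body presses on something with over 40 N, if the wrist force passes 120 N, or if a joint passes its speed limit or range.

## Working session

There is one attempt and no reset: what is moved stays moved. The work goes in short steps, each a Python script; the robot and the scene stay as the last script left them, time stands still between calls to the robot, and variables do not carry over. Pictures are saved under pics/ and viewed, about 8 in all and at most 12, crops included, and the job is handed in when it is done.

```bash
mkdir -p pics; ls; python3 - <<'E'
from bench import env
import cv2,numpy as np
for n in("scene","top"):
    c=env.capture(n); cv2.imwrite(f"pics/{n}0.png",c["img"]); np.savez(f"{n}0.npz",**c)
    print(n,c["K"].round(1).tolist(),c["extrinsics"].round(3).tolist())
s=env.read_state();print(s)
E
```

```text
pics
scene [[427.6, 0.0, 312.5], [0.0, 427.6, 198.9], [0.0, 0.0, 1.0]] [[0.473, -0.48, 0.739, -0.273], [-0.881, -0.28, 0.382, -0.526], [0.023, -0.831, -0.555, 0.661], [0.0, 0.0, 0.0, 1.0]]
top [[456.6, 0.0, 312.4], [0.0, 456.6, 201.2], [0.0, 0.0, 1.0]] [[0.012, -0.997, 0.072, 0.403], [-1.0, -0.011, 0.006, -0.149], [-0.005, -0.072, -0.997, 1.239], [0.0, 0.0, 0.0, 1.0]]
{'time_s': 0.1, 'qpos': array([-1.16419966,  0.68985643, -0.19453185,  1.56625978,  0.1573163 ,
        0.90248933, -0.21512234]), 'qd': array([ 0.00241339, -0.00209796,  0.00092502, -0.00401255, -0.00273841,
        0.00174014,  0.00089494]), 'joint_torque': array([-2.80259323e-03, -5.28503358e+01, -1.27126448e+00, -1.53837544e+01,
       -5.25017479e-02,  2.05721459e-03,  4.53700795e-05]), 'ee_pos': array([0.22746884, 0.58152273, 0.23801253]), 'tool_rot': array([-5.82053477e-01, -3.08702444e+00,  2.52933810e-03]), 'wrist_force': array([0.09147739, 0.07495191, 0.44230402]), 'moment': array([ 0.02616486, -0.03702404, -0.0111505 ]), 'grip_width': 0.08807163379096457}
```

View pics/scene0.png

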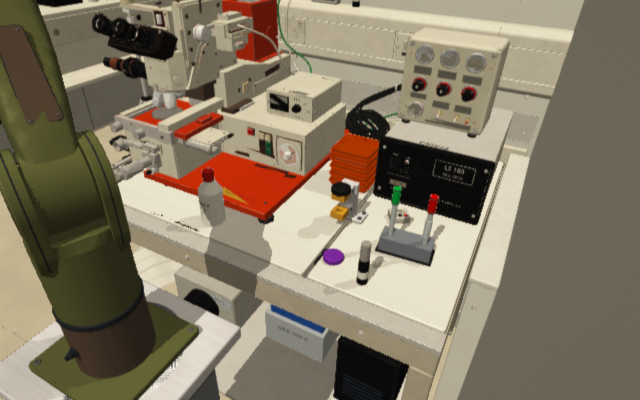

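View pics/top0.png

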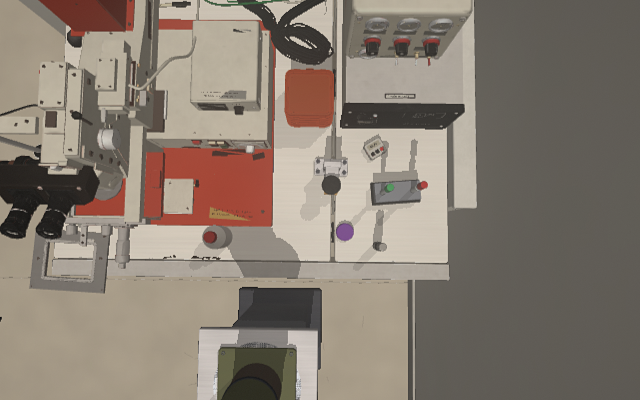

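The top view shows the black cap at (331,185), the green rod handle at (390,187) and the red one at (422,184). It also shows the purple decoy at (345,231), the bottle at (213,237), the tube at (380,245) and the timer at (374,149).

```bash
cat > h.py <<'E'
import numpy as np, cv2
def world(c):
    z=c["range_z"].astype(float); v,u=np.mgrid[:z.shape[0],:z.shape[1]]
    K,T=c["K"],c["extrinsics"]
    P=np.stack([(u-K[0,2])/K[0,0]*z,(v-K[1,2])/K[1,1]*z,z],-1)@T[:3,:3].T+T[:3,3]
    P[z==0]=np.nan
    return P
def ray(c,u,v,z):
    K,T=c["K"],c["extrinsics"]
    d=T[:3,:3]@np.linalg.solve(K,[u,v,1.]); o=T[:3,3]
    return o+d*(z-o[2])/d[2]
def proj(c,p):
    K,T=c["K"],c["extrinsics"]
    q=K@(T[:3,:3].T@(np.asarray(p)-T[:3,3])); return q[:2]/q[2]
E
python3 - <<'E'
from h import *
C={n:dict(np.load(n+"0.npz")) for n in("scene","top")}
for n,c in C.items():
    P=world(c); hsv=cv2.cvtColor(c["img"],cv2.COLOR_BGR2HSV); H,S,V=cv2.split(hsv)
    X,Y,Z=P[...,0],P[...,1],P[...,2]
    box=(X>.4)&(X<.72)&(Y>-.45)&(Y<.0)
    def rep(name,m):
        m=m&box
        k,l,st,ce=cv2.connectedComponentsWithStats(m.astype(np.uint8))
        for i in range(1,k):
            if st[i,4]>12:
                q=P[l==i]; print(n,name,st[i].tolist(),"uv",ce[i].round(1),"med",np.median(q,0).round(4),"min",q.min(0).round(3),"max",q.max(0).round(3))
    rep("green",(H>40)&(H<85)&(S>100)&(Z>.1))
    rep("red",((H<8)|(H>172))&(S>130)&(Z>.1)&(Y<-.3))
    rep("capdark",(V<70)&(Z>.1)&(Z<.13)&(Y>-.3))
    rep("brass",(H>12)&(H<30)&(S>110)&(Z>.03))
    rep("purple",(H>125)&(H<160)&(S>100))
    rep("z>.03",(Z>.03)&(Z<.3))
    # table plane check
    q=Z[(X>.45)&(X<.5)&(Y>-.15)&(Y<-.06)]; print(n,"tablez",np.nanmedian(q).round(4))
# height map coarse, top
P=world(C["top"]); 
for x in np.arange(.40,.95,.04):
    r=[]
    for y in np.arange(.2,-.56,-.04):
        m=(abs(P[...,0]-x)<.02)&(abs(P[...,1]-y)<.02); r.append(f"{np.nanmax(P[...,2][m])*1000:4.0f}" if m.any() else "  --")
    print(f"{x:.2f}",*r)
for n,(u0,v0,w,h) in dict(scene=(300,160,160,120),top=(300,120,150,130)).items():
    cv2.imwrite(f"pics/{n}0c.png",cv2.resize(C[n]["img"][v0:v0+h,u0:u0+w],None,fx=4.5,fy=4.5,interpolation=cv2.INTER_CUBIC))
E
```

```text
scene green [392, 186, 10, 19, 143] uv [396.1 194.7] med [ 0.5117 -0.3261  0.1524] min [ 0.506 -0.333  0.126] max [ 0.523 -0.315  0.169]
scene red [427, 194, 12, 20, 165] uv [432.5 203.3] med [ 0.5188 -0.4049  0.1527] min [ 0.513 -0.413  0.126] max [ 0.532 -0.395  0.169]
scene capdark [376, 157, 34, 19, 336] uv [392.8 165.6] med [ 0.6979 -0.2589  0.1163] min [ 0.684 -0.3    0.1  ] max [ 0.705 -0.212  0.13 ]
scene capdark [332, 183, 19, 13, 214] uv [340.8 189.1] med [ 0.5177 -0.1914  0.1209] min [ 0.502 -0.212  0.101] max [ 0.545 -0.167  0.125]
scene brass [331, 193, 19, 10, 113] uv [340. 197.] med [ 0.511  -0.1949  0.0992] min [ 0.504 -0.21   0.057] max [ 0.556 -0.169  0.112]
scene brass [330, 205, 19, 16, 207] uv [339.1 212.2] med [ 0.5168 -0.1895  0.0523] min [ 0.507 -0.205  0.035] max [ 0.545 -0.169  0.058]
scene purple [322, 249, 22, 15, 177] uv [334.  254.2] med [ 0.4126 -0.2306  0.0134] min [ 0.4   -0.252 -0.004] max [ 0.432 -0.197  0.017]
scene z>.03 [253, 94, 68, 126, 2456] uv [297.5 162.1] med [ 0.629  -0.0259  0.0817] min [ 0.421 -0.037  0.03 ] max [ 0.72  -0.     0.256]
sc
[... 2354 characters left out ...]

0.68  441  418  258  259  259  258  182  112  118  122  189  192  190  191  191  191  195  190   31
0.72  440  400  376  258  259  259  233  123  124  124  189  191  190  192  193  191  194  192   31
0.76  421  373  373  258  261  258  181  122  123  123  186  188  188  187  188  189  187  188   --
0.80  180  181  298  259  258  261  181  124  123  124  403  412  413  412  414  414  412  189   --
0.84  180  181  268  260  259  259  181  115  127  144  414  417  417  417  416  417  416  188   --
0.88  181  181  257  261  258  259  181  166  169  165  370   --   --   --   --   --   --  187   --
0.92   --   --  224   --   --   98  171  204  225  235  293   --   --   --   --   --   --   --   --
```

View pics/top0c.png

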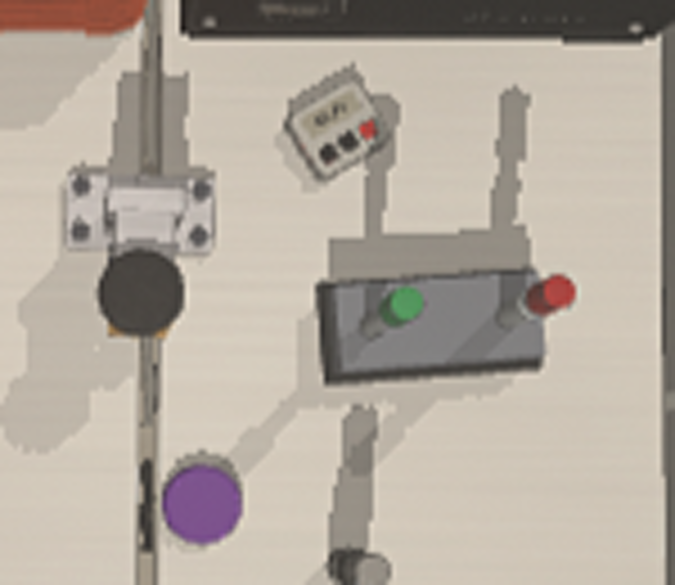

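View pics/scene0c.png

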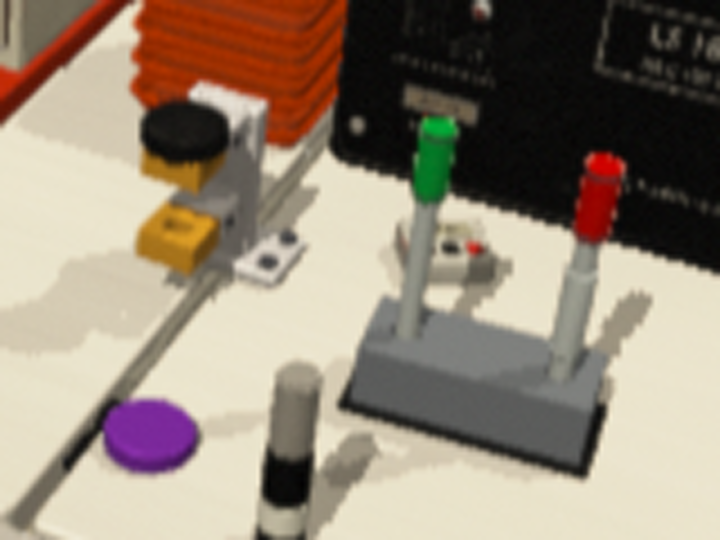

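The crops show the cap at about (331.3,184.9) in the top view, with the bracket's arms and column pointing along roughly world +x. The lower bushing hole is visible. The microscope stands on the start side, so I'll map obstacles there and refine the poses.

```bash
python3 - <<'E'
from h import *
from bench import env
C={n:dict(np.load(n+"0.npz")) for n in("scene","top")}
Q=np.concatenate([world(c).reshape(-1,3) for c in C.values()]); Q=Q[~np.isnan(Q[:,0])]
ys=np.arange(.84,-.05,-.06); print("     ",*[f"{y:4.2f}" for y in ys])
for x in np.arange(.12,.7,.06):
    print(f"{x:.2f}",*[f"{(lambda z:np.percentile(z,98)*1000 if len(z) else -999)(Q[(abs(Q[:,0]-x)<.03)&(abs(Q[:,1]-y)<.03),2]):4.0f}" for y in ys])
for n,c in C.items():
    H,S,V=cv2.split(cv2.cvtColor(c["img"],cv2.COLOR_BGR2HSV)); P=world(c)
    m=(V<75)&(S<90)&(P[...,2]>.112)&(abs(P[...,0]-.52)<.05)&(abs(P[...,1]+.19)<.05)
    m=cv2.dilate(m.astype(np.uint8),np.ones((3,3)))*(V<75)
    (k,l,st,ce)=cv2.connectedComponentsWithStats(m.astype(np.uint8)); i=1+st[1:,4].argmax()
    cn=max(cv2.findContours((l==i).astype(np.uint8),0,1)[0],key=cv2.contourArea)
    e=cv2.fitEllipse(cn); print(n,"cap",st[i],ce[i],e, ray(c,*e[0],.12).round(4), ray(c,*e[0],.114).round(4))
t=C["top"]
for nm,p in dict(fl=(65,250),fr=(213,256),bl=(68,168),br=(213,170)).items(): print(nm,ray(t,300+p[0]/4.5,120+p[1]/4.5,.012).round(4))
for nm,p in dict(b1=(82,186),b2=(203,189),b3=(80,232),b4=(199,236)).items(): print(nm,ray(t,300+p[0]/4.5,120+p[1]/4.5,.015).round(4))
for nm,p in dict(green=(405,306),red=(552,294)).items(): print(nm,ray(t,300+p[0]/4.5,120+p[1]/4.5,.167).round(4))
s=C["scene"]
for nm,p in dict(green=(437.5,125),red=(605,161)).items(): print(nm,ray(s,300+p[0]/4.5,160+p[1]/4.5,.167).round(4))
for nm,p in dict(green=(408,335),red=(563,375)).items(): print(nm,"base",ray(s,300+p[0]/4.5,160+p[1]/4.5,.042).round(4))
from scipy.spatial.transform import Rotation as R
for a in(0,np.pi,np.pi/2,-np.pi/2):
  for p in([.52,-.19,.105],[.45,-.11,.003],[.514,-.325,.131]):
    q=env.ik(p,(R.from_euler('z',a)*R.from_euler('y',np.pi)).as_rotvec()); print(round(a,2),p,None if q is None else np.round(q,2))
E
```

```text
0.84 0.78 0.72 0.66 0.60 0.54 0.48 0.42 0.36 0.30 0.24 0.18 0.12 0.06 0.00
0.12 -838 -839 -839 -841 -839 -840 -840 -835 -837 -839 -838    4  554  545   15
0.18 -842 -838 -838 -839 -837  246 -837 -838 -838 -838 -841 -743 -740 -741   -7
0.24 -999 -999 -999 -999   56  246   57   57 -999 -999 -999 -999 -999 -999 -999
0.30 -999 -999 -999 -999   56   58   58   57  111  110   -0    0   -1    0    0
0.36 -999 -999 -999 -999   55   58   62   62  118  119    5    4  146  102    5
0.42 -999 -999 -999 -999   56   53  124  447  460  459  216  191  148  106   53
0.48 -999 -999 -999 -999 -999   16  316  430  431  431  419  196  185   54   54
0.54 -999 -999 -999 -999 -999  316  326  415  423  479  480  208  184   53   54
0.60 -999 -999 -999 -999 -999  447  457  451  452  483  481  400  177  176  176
0.66 -828 -830 -838 -999 -999 -999 -999  185  386  484  480  426  241  243  227
scene cap [331 182  20  14 217] [340.7281106 189.       ] ((340.6922912597656, 188.97592163085938), (12.852937698364258, 19.304189682006836), 93.12885284423828) [ 0.5178 -0.1909  0.12  ] [ 0.5266 -0.1872  0.114 ]
top cap [322
[... 727 characters left out ...]
 -0.19  2.18  1.44  0.16  0.28]
0 [0.514, -0.325, 0.131] [ 0.8   0.86 -0.57  1.7   0.63  0.77  1.5 ]
3.14 [0.52, -0.19, 0.105] [ 0.15  0.81  0.21  1.9  -0.34  0.46 -0.97]
3.14 [0.45, -0.11, 0.003] None
3.14 [0.514, -0.325, 0.131] [ 0.36  0.82  0.23  1.72 -0.29  0.63 -0.81]
1.57 [0.52, -0.19, 0.105] [ 0.73  0.92 -0.83  1.87  0.96  0.8   2.51]
1.57 [0.45, -0.11, 0.003] [ 0.51  1.02 -0.62  2.16  1.48  0.52  1.83]
1.57 [0.514, -0.325, 0.131] [ 0.06  0.99  0.87  1.74 -0.96  0.9  -1.78]
-1.57 [0.52, -0.19, 0.105] [ 0.37  0.8  -0.17  1.89  0.27  0.48  0.01]
-1.57 [0.45, -0.11, 0.003] [ 0.26  0.95 -0.19  2.18  1.44  0.16 -1.29]
-1.57 [0.514, -0.325, 0.131] [ 0.6   0.81 -0.2   1.71  0.24  0.65  0.27]
```

```bash
cat >> h.py <<'E'
from scipy.spatial.transform import Rotation as R
def down(a): return (R.from_euler('z',a)*R.from_euler('y',np.pi)).as_rotvec()
E
python3 - <<'E'
from h import *
from bench import env
def st(m=""):
    s=env.read_state(); print(m,round(s["time_s"],2),s["ee_pos"].round(4),s["tool_rot"].round(3),s["wrist_force"].round(1),round(s["grip_width"],4),s["qpos"].round(2))
env.line_to([.228,.55,.34],velocity=.3); st()
env.line_to([.25,.36,.36],velocity=.3); st()
env.line_to([.40,.0,.34],velocity=.3); st()
env.movep([.525,-.188,.20],down(0)); st()
env.line_to([.525,-.188,.105],velocity=.1,f_stop=6); st("at cap")
env.command_gripper(.03,8); st("closed")
env.line_to([.525,-.188,.16],velocity=.1); st("lift")
c=env.capture("scene"); np.savez("scene1.npz",**c)
cv2.imwrite("pics/s1.png",cv2.resize(c["img"][60:300,240:500],None,fx=2.5,fy=2.5))
E
```

```text
0.6 [0.2281 0.5498 0.3407] [5.830e-01 3.087e+00 2.000e-03] [-0.1 -0.1  0.5] 0.0881 [-1.13  0.55 -0.21  1.52  0.12  1.09 -0.17]
 1.39 [0.2496 0.3616 0.3595] [-5.800e-01 -3.087e+00 -1.000e-03] [ 0.4  0.8 -0.5] 0.0882 [-0.9   0.29 -0.22  1.91  0.08  0.95  0.04]
 2.84 [0.3998 0.0012 0.3399] [-5.790e-01 -3.087e+00 -1.000e-03] [-1.1  0.1  0.1] 0.0879 [-0.11  0.25 -0.01  2.04  0.    0.85  1.08]
 3.88 [ 0.5253 -0.1862  0.2005] [-3.000e-03  3.141e+00  2.000e-03] [0.1 0.1 0.3] 0.0879 [ 0.26  0.65  0.01  1.82 -0.01  0.67  1.84]
at cap 4.97 [ 0.5255 -0.1881  0.1056] [ 0.00e+00  3.14e+00 -1.00e-03] [-0.9 -0.1  0.2] 0.0881 [ 0.26  0.8   0.    1.89 -0.    0.46  1.84]
closed 5.66 [ 0.525  -0.188   0.1051] [-0.     3.142 -0.   ] [-0.  -0.1  2. ] 0.0477 [ 0.26  0.8   0.    1.89 -0.    0.46  1.84]
lift 6.36 [ 0.5247 -0.1879  0.1597] [ 0.    -3.141 -0.   ] [ 0.2  0.1 -0.4] 0.0475 [ 0.26  0.71  0.    1.85 -0.01  0.58  1.84]
```

View pics/s1.png

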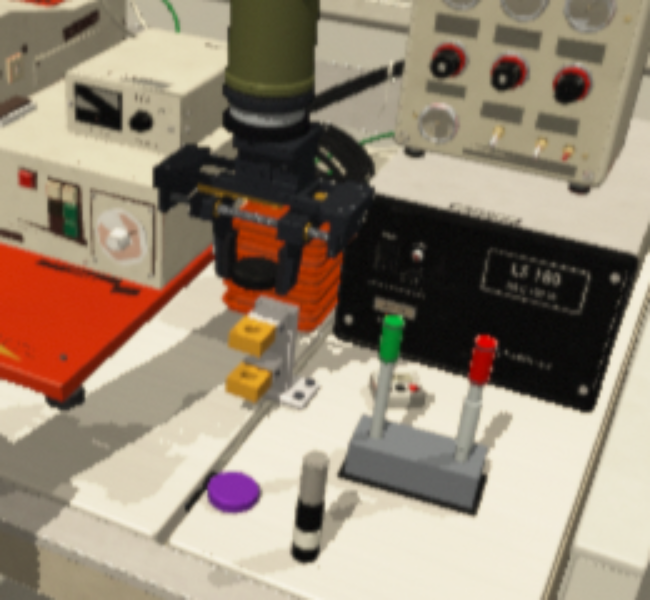

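The cap is held level between the fingers, and the open upper hole is visible at about (251,330) in the crop.

```bash
cat >> h.py <<'E'
def st(m=""):
    from bench import env
    s=env.read_state(); print(m,round(s["time_s"],2),s["ee_pos"].round(4),s["tool_rot"].round(3),s["wrist_force"].round(1),round(s["grip_width"],4),s["qpos"].round(2))
E
python3 - <<'E'
from h import *
from bench import env
env.movep([.45,-.11,.16],down(-np.pi/2)); st()
env.line_to([.45,-.11,.03],velocity=.15); st()
print(env.line_to([.45,-.11,.0015],velocity=.03,f_stop=4)); st("down")
env.command_gripper(.070); st("open")
env.line_to([.45,-.11,.22],velocity=.25)
env.movep([.45,-.40,.30],down(0)); st()
env.sleep(.3)
for n in("scene","top"):
    c=env.capture(n); np.savez(n+"2.npz",**c)
    u,v,w,h=(270,170,190,130) if n=="scene" else (230,130,210,120)
    cv2.imwrite(f"pics/{n}2.png",cv2.resize(c["img"][v:v+h,u:u+w],None,fx=3.8,fy=3.8,interpolation=cv2.INTER_CUBIC))
E
```

```text
7.42 [ 0.4504 -0.1102  0.1598] [ 2.219  2.223 -0.   ] [ 0.2 -0.4 -0.7] 0.0477 [-0.1   0.66  0.39  2.14 -0.58  0.45  0.75]
 8.44 [ 0.4503 -0.1102  0.0304] [2.221e+00 2.221e+00 1.000e-03] [-0.2  0.3 -0.8] 0.0477 [ 0.1   0.9   0.07  2.19 -0.73  0.08  0.87]Traceback (most recent call last):
  File "<stdin>", line 5, in <module>
bench.IKError: the arm cannot follow that straight line within its joint ranges
```

```bash
python3 - <<'E'
from h import *
from bench import env
a=down(-np.pi/2)
for p in([.48,-.105],[.50,-.10]):
    print(p,env.ik([*p,.0015],a))
p=[.49,-.102]
env.line_to([*p,.05],velocity=.15); st()
print(env.line_to([*p,.0015],velocity=.04,f_stop=4)); st("down")
env.command_gripper(.070); st("open")
env.line_to([*p,.22],velocity=.25)
env.movep([.45,-.40,.30],down(0)); st()
env.sleep(.3)
for n in("scene","top"):
    c=env.capture(n); np.savez(n+"2.npz",**c)
    u,v,w,h=(270,170,190,130) if n=="scene" else (230,130,210,120)
    cv2.imwrite(f"pics/{n}2.png",cv2.resize(c["img"][v:v+h,u:u+w],None,fx=3.8,fy=3.8,interpolation=cv2.INTER_CUBIC))
E
```

```text
[0.48, -0.105] [ 0.07045255  0.96296729  0.08460326  2.1035649  -0.7366589   0.10343739
  0.85283886]
[0.5, -0.1] [ 0.02575096  0.97173918  0.1357703   2.05065468 -0.73999467  0.1665509
  0.83568991]
 8.89 [ 0.4898 -0.1018  0.0505] [2.22  2.222 0.   ] [-0.4 -0.2  0.3] 0.0472 [-0.01  0.88  0.21  2.08 -0.71  0.25  0.82]
False
down 10.26 [ 0.4902 -0.102   0.0017] [2.221 2.221 0.   ] [ 0.2 -0.5 -0.1] 0.048 [ 0.05  0.97  0.11  2.08 -0.74  0.14  0.85]
open 10.77 [ 0.49   -0.102   0.0015] [2.221 2.221 0.   ] [-0.8 -0.6 -0. ] 0.0702 [ 0.05  0.97  0.11  2.08 -0.74  0.14  0.85]
 13.22 [ 0.4503 -0.3987  0.299 ] [ 1.000e-03 -3.141e+00 -3.000e-03] [ 0.5 -0.5 -0.6] 0.0701 [ 0.62  0.59  0.05  1.57 -0.03  0.99  2.25]
```

View pics/scene2.png

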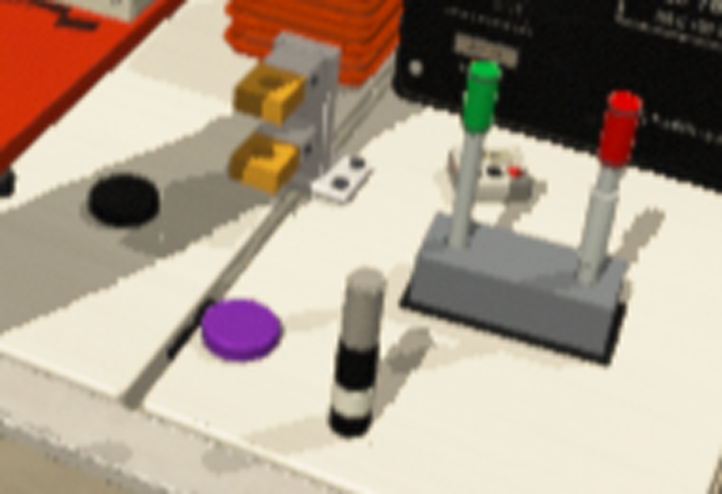

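View pics/top2.png

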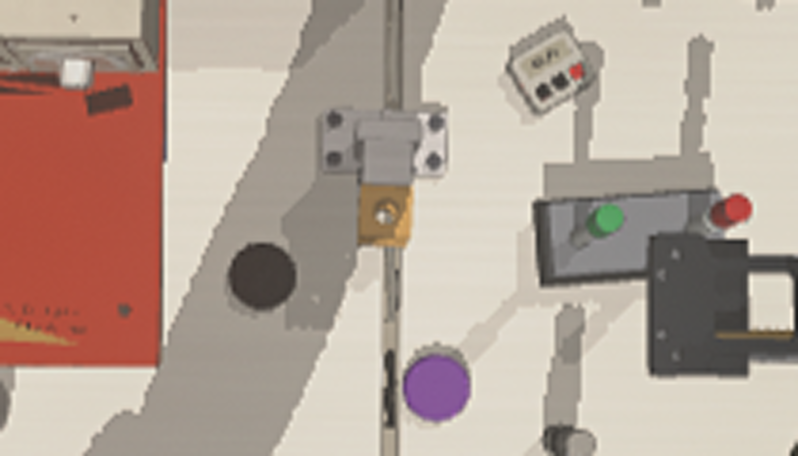

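The cap lies flat on the bare worktop at about (262,275) in the top crop. The upper bushing's hole is at (386,215) in the top crop and (268,85) in the scene crop. Next is the green rod.

```bash
python3 - <<'E'
from h import *
from bench import env
s=dict(np.load("scene2.npz"));t=dict(np.load("top2.npz"))
print("hole",ray(t,230+386/3.8,130+215/3.8,.108),ray(s,270+268/3.8,170+85/3.8,.108))
g=[.514,-.326]
env.command_gripper(.05)
env.movep([*g,.22],down(0)); st()
env.line_to([*g,.129],velocity=.12,f_stop=6); st("at")
env.command_gripper(.005,30); st("closed")
env.line_to([*g,.145],velocity=.05); st("up")
env.line_to([*g,.262],velocity=.15); st("lifted")
env.line_to([.524,-.190,.262],velocity=.15)
env.sleep(.5); st("over")
for n in("scene","top"):
    c=env.capture(n); np.savez(n+"3.npz",**c)
    u,v,w,h=(290,110,90,120) if n=="scene" else (290,150,90,60)
    cv2.imwrite(f"pics/{n}3.png",cv2.resize(c["img"][v:v+h,u:u+w],None,fx=5,fy=5,interpolation=cv2.INTER_CUBIC))
E
```

```text
hole [ 0.52205843 -0.18942811  0.108     ] [ 0.52142257 -0.18961457  0.108     ]
 14.68 [ 0.5137 -0.3267  0.2201] [ 0.000e+00 -3.141e+00  2.000e-03] [-0.2 -0.6  0.6] 0.0498 [ 0.47  0.69  0.04  1.64 -0.04  0.81  2.09]
at 15.58 [ 0.5144 -0.3267  0.1298] [ 1.00e-03  3.14e+00 -2.00e-03] [-0.6 -0.   0.6] 0.0502 [ 0.47  0.81  0.03  1.72 -0.04  0.62  2.1 ]
closed 16.18 [ 0.5141 -0.326   0.1291] [-0.     3.141 -0.   ] [ 0.2 -0.8  1.8] 0.0172 [ 0.47  0.81  0.03  1.72 -0.04  0.62  2.1 ]
up 16.65 [ 0.5141 -0.3261  0.1454] [-0.     3.141 -0.   ] [-0.8 -0.1 -1.8] 0.0177 [ 0.47  0.79  0.03  1.71 -0.04  0.65  2.1 ]
lifted 17.58 [ 0.5134 -0.3256  0.261 ] [ 0.00e+00 -3.14e+00 -2.00e-03] [-0.1  0.2 -1.7] 0.0171 [ 0.46  0.64  0.05  1.6  -0.04  0.91  2.09]
over 19.14 [ 0.524  -0.1901  0.262 ] [-0.    -3.142  0.   ] [-0.3  0.8 -1.5] 0.017 [ 0.23  0.57  0.06  1.75 -0.04  0.82  1.88]
```

View pics/scene3.png

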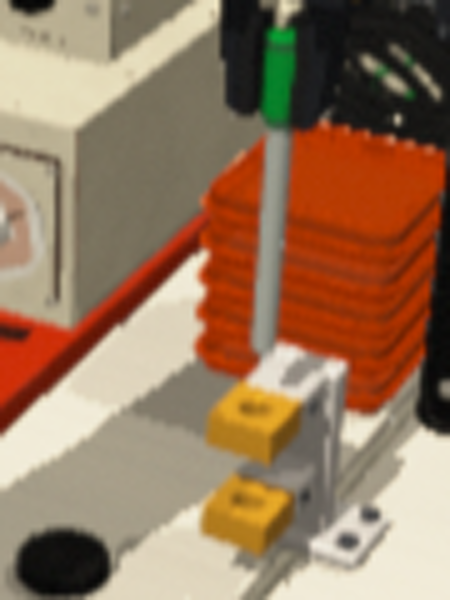

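The rod hangs roughly upright over the bracket, with its foot at about (262,350) in the crop and the upper hole at (254,408). Next I'll fit the brass blocks and the shank by silhouette to get a precise relative offset.

```bash
cat > fit.py <<'E'
from h import *
from scipy.optimize import minimize
SS=8
def brass(c):
    H,S,V=cv2.split(cv2.cvtColor(c["img"],cv2.COLOR_BGR2HSV)); P=world(c)
    m=(H>=10)&(H<=32)&(S>90)
    u,v=proj(c,[.522,-.19,.07]); vv,uu=np.mgrid[:400,:640]
    m&=(abs(uu-u)<22)&(abs(vv-v)<28)
    return cv2.morphologyEx(m.astype(np.uint8),cv2.MORPH_CLOSE,np.ones((3,3)))
def render(c,x,y,a,o):
    im=np.zeros((60*SS,60*SS),np.uint8)
    r=R.from_euler('z',a).as_matrix()
    for z0,z1 in((.036,.054),(.09,.108)):
        q=[proj(c,r@[sx*.017,sy*.017,z]+[x,y,0]) for sx in(-1,1) for sy in(-1,1) for z in(z0,z1)]
        h=cv2.convexHull(((np.array(q)-o+.5)*SS-.5).astype(np.float32))
        cv2.fillConvexPoly(im,np.round(h*16).astype(np.int32),1,shift=4)
    return im.reshape(60,SS,60,SS).mean((1,3))
def fit(cs):
    D=[]
    for c in cs:
        o=np.round(proj(c,[.522,-.19,.07]))-30; o=o.astype(int); D.append((c,o,brass(c)[o[1]:o[1]+60,o[0]:o[0]+60].astype(float)))
    f=lambda p:sum(((render(c,p[0]/1e3,p[1]/1e3,p[2]/50,o)-m)**2).sum() for c,o,m in D)
    b=min((minimize(f,p0,method="Nelder-Mead",options=dict(initial_simplex=np.array([p0]+[np.array(p0)+d for d in np.eye(3)*2]),xatol=.02)) for p0 in([522,-190,-1.],[525,-189,0.])),key=lambda r:r.fun)
    return b.x/[1,1,50],b.fun,[m.sum() for *_,m in D]
def shank(c,zlo,zhi,xy):
    """lateral pixel error (measured-predicted col) of the shank at several heights vs vertical rod at xy"""
    H,S,V=cv2.split(cv2.cvtColor(c["img"],cv2.COLOR_BGR2HSV)); out=[]
    for z in np.arange(zlo,zhi,.004):
        u,v=proj(c,[*xy,z]); v=int(round(v)); w=int(round(u))
        # predicted column on this integer row
        u2,v2=proj(c,[*xy,z+.02]); uc=u+(v-proj(c,[*xy,z])[1])*(u2-u)/(v2-proj(c,[*xy,z])[1])
        s=S[v,w-8:w+9].astype(float); bg=(s[:3].mean()+s[-3:].mean())/2; k=np.clip((bg-s)/(bg-s.min()),0,1)
        out.append((round(z,3),round((k*np.arange(w-8,w+9)).sum()/k.sum()-uc,2),round(k.sum(),1)))
    return out
E
python3 - <<'E'
from fit import *
s,t,s3=[dict(np.load(n)) for n in("scene2.npz","top2.npz","scene3.npz")]
for nm,cs in dict(scene=[s],scene3=[s3],top=[t],both=[s,t]).items(): print(nm,fit(cs))
print(shank(s3,.15,.25,[.524,-.190]))
for c,nm in((s3,"s"),):
    print("foot pred",proj(c,[.524,-.19,.138]),"px/m x",(proj(c,[.534,-.19,.138])-proj(c,[.524,-.19,.138])),"y",(proj(c,[.524,-.18,.138])-proj(c,[.524,-.19,.138])))
E
```

```text
scene (array([ 5.27280594e+02, -1.87236588e+02, -5.38024697e-02]), np.float64(31.8251953125), [np.float64(476.0)])
scene3 (array([ 5.27477816e+02, -1.86632306e+02, -6.03085729e-02]), np.float64(43.739501953125), [np.float64(498.0)])
top (array([ 5.25834251e+02, -1.88392621e+02, -7.71523949e-02]), np.float64(22.352294921875), [np.float64(199.0)])
both (array([ 5.26316442e+02, -1.87698212e+02, -5.92171777e-02]), np.float64(60.5966796875), [np.float64(476.0), np.float64(199.0)])
[(np.float64(0.15), np.float64(0.3), np.float64(5.4)), (np.float64(0.154), np.float64(0.08), np.float64(5.3)), (np.float64(0.158), np.float64(-0.08), np.float64(5.3)), (np.float64(0.162), np.float64(0.09), np.float64(5.0)), (np.float64(0.166), np.float64(0.14), np.float64(5.1)), (np.float64(0.17), np.float64(0.3), np.float64(5.4)), (np.float64(0.174), np.float64(0.25), np.float64(5.4)), (np.float64(0.178), np.float64(-0.08), np.float64(5.4)), (np.float64(0.182), np.float64(0.02), np.float64(5.2)), (np.float64(0.186), np.float64(0.29), np.float64(5.3)), (np.float64(0.19), np.float64(0.5), np.float64(5.5)), (np.fl
[... 175 characters left out ...]
206), np.float64(0.07), np.float64(5.4)), (np.float64(0.21), np.float64(0.32), np.float64(5.5)), (np.float64(0.214), np.float64(0.04), np.float64(5.5)), (np.float64(0.218), np.float64(0.08), np.float64(5.3)), (np.float64(0.222), np.float64(0.23), np.float64(5.4)), (np.float64(0.226), np.float64(0.24), np.float64(5.3)), (np.float64(0.23), np.float64(0.24), np.float64(5.3)), (np.float64(0.234), np.float64(0.31), np.float64(5.4)), (np.float64(0.238), np.float64(0.14), np.float64(5.3)), (np.float64(0.242), np.float64(-0.72), np.float64(5.7)), (np.float64(0.246), np.float64(-1.31), np.float64(6.0))]
foot pred [341.89700879 181.20268627] px/m x [ 1.7801405  -1.89597013] y [-3.8367454  -1.11666837]
```

```bash
python3 - <<'E'
from fit import *
s,t=[dict(np.load(n)) for n in("scene2.npz","top2.npz")]
row=[]
for c in(s,t):
    o=np.round(proj(c,[.524,-.189,.08])).astype(int)-[19,19]; F=10
    for cand in(None,(.5263,-.1877,-.045),(.5225,-.189,-.045)):
        im=cv2.resize(c["img"][o[1]:o[1]+38,o[0]:o[0]+38],None,fx=F,fy=F,interpolation=cv2.INTER_CUBIC)[:290 if 0 else 380]
        if cand:
            r=R.from_euler('z',cand[2]).as_matrix()
            for z0,z1 in((.036,.054),(.09,.108)):
                sq=[proj(c,r@[a*.017,b*.017,z1]+[cand[0],cand[1],0]) for a,b in((-1,-1),(1,-1),(1,1),(-1,1))]
                ci=[proj(c,[cand[0]+.0075*np.cos(k),cand[1]+.0075*np.sin(k),z1]) for k in np.linspace(0,6.28,30)]
                for q in(sq,ci): cv2.polylines(im,[np.round((np.array(q)-o+.5)*F).astype(np.int32)],True,(255,0,255),1)
        row.append(im[:,60:320])
cv2.imwrite("pics/ov.png",np.vstack([np.hstack(row[:3])[20:320],np.hstack(row[3:])[0:290]]))
E
```

```text
(no output)
```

View pics/ov.png

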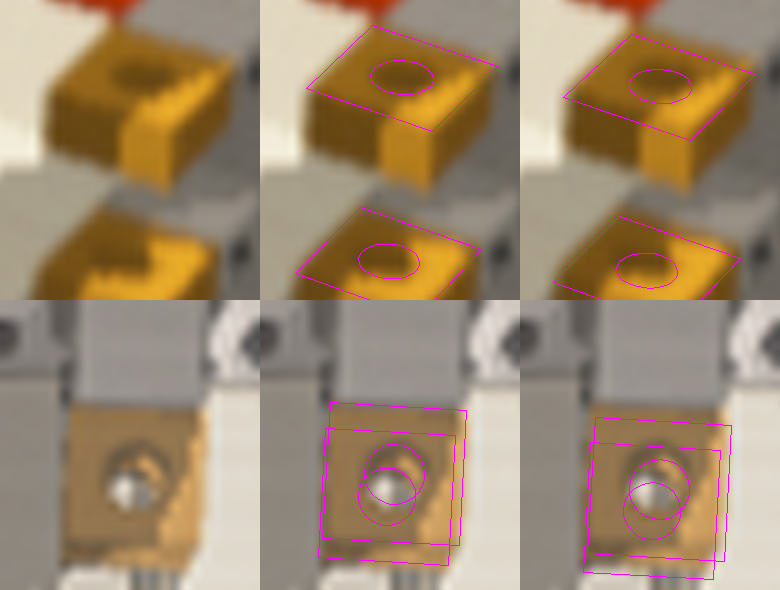

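In both overlays, candidate (0.5263, -0.1877) matches the block outlines and the upper hole, with centres at (402,77) and (395,474) in the panel. I'll thread there with force stops.

```bash
python3 - <<'E'
from h import *
from bench import env
p=np.array([.526,-.1878])
env.line_to([*p,.240],velocity=.08); env.sleep(.2); st("above")
for z in(.222,.205,.19,.175):
    hit=env.line_to([*p,z],velocity=.04,f_stop=4); env.sleep(.15); st(f"{z} {hit}")
    if hit: break
c=env.capture("scene"); np.savez("scene4.npz",**c)
cv2.imwrite("pics/s4.png",cv2.resize(c["img"][130:230,295:385],None,fx=6,fy=6,interpolation=cv2.INTER_CUBIC))
E
```

```text
above 19.87 [ 0.5262 -0.188   0.2404] [ 0.000e+00  3.141e+00 -1.000e-03] [ 0.3 -0.4  0.1] 0.0172 [ 0.23  0.6   0.05  1.78 -0.04  0.77  1.87]
0.222 False 20.62 [ 0.526  -0.1879  0.2221] [-0.    -3.142  0.   ] [-0.9 -0.5 -1.1] 0.017 [ 0.23  0.62  0.05  1.8  -0.04  0.73  1.88]
0.205 False 21.34 [ 0.526  -0.1878  0.2051] [-0.    -3.142 -0.   ] [-1.2 -0.1 -1.5] 0.0172 [ 0.23  0.64  0.05  1.81 -0.05  0.69  1.88]
0.19 False 22.02 [ 0.526  -0.1878  0.19  ] [-0.    -3.141 -0.   ] [-1.  -0.3 -1.4] 0.0169 [ 0.23  0.67  0.05  1.83 -0.05  0.65  1.88]
0.175 False 22.69 [ 0.5259 -0.1878  0.175 ] [ 0.    -3.141 -0.   ] [-2.2 -0.9 -1.8] 0.0172 [ 0.23  0.69  0.04  1.84 -0.05  0.61  1.88]
```

View pics/s4.png

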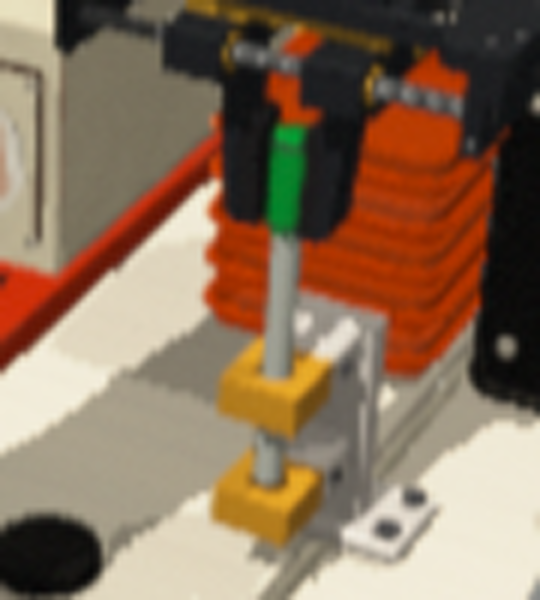

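The rod is through the upper bushing at about (278,375) and entering the lower one at (268,480). A light side force of -2 N in x calls for a small shift before the rest of the descent.

```bash
python3 - <<'E'
from h import *
from bench import env
p=np.array([.5253,-.188])
env.line_to([*p,.175],velocity=.02); env.sleep(.2); st("shift")
for z in(.16,.143):
    hit=env.line_to([*p,z],velocity=.03,f_stop=5); env.sleep(.3); st(f"{z} {hit}")
    if hit: break
env.sleep(.5); st("end")
c=env.capture("scene"); np.savez("scene5.npz",**c)
cv2.imwrite("pics/s5.png",cv2.resize(c["img"][130:290,280:450],None,fx=3.7,fy=3.7,interpolation=cv2.INTER_CUBIC))
print("pred foot px",[((proj(c,[.5258,-.188,z])-[280,130]+.5)*3.7).round() for z in(.019,.036)])
P=world(c);H,S,V=cv2.split(cv2.cvtColor(c["img"],cv2.COLOR_BGR2HSV))
m=(V<75)&(abs(P[...,0]-.49)<.05)&(abs(P[...,1]+.102)<.05); print("cap",np.nanmedian(P[m],0),np.nanstd(P[m][:,2]))
E
```

```text
shift 23.19 [ 0.5255 -0.1879  0.1751] [-0.     3.141  0.   ] [-1.3  0.1 -0.3] 0.0169 [ 0.24  0.69  0.04  1.84 -0.05  0.61  1.88]
0.16 False 24.14 [ 0.5253 -0.188   0.1601] [ 0.     3.142 -0.   ] [-0.9 -0.4 -1.8] 0.017 [ 0.24  0.71  0.04  1.85 -0.05  0.58  1.88]
0.143 False 25.16 [ 0.5252 -0.188   0.143 ] [-0.    -3.141 -0.   ] [-1.5 -0.2 -2.2] 0.017 [ 0.24  0.74  0.04  1.87 -0.05  0.54  1.88]
end 25.66 [ 0.5253 -0.188   0.143 ] [-0.    -3.142 -0.   ] [-1.6 -1.2 -1.7] 0.0171 [ 0.24  0.74  0.04  1.87 -0.05  0.54  1.88]
pred foot px [array([219., 339.]), array([220., 319.])]
cap [ 0.49268747 -0.1231023   0.24972677] 0.17846486540673925
```

View pics/s5.png

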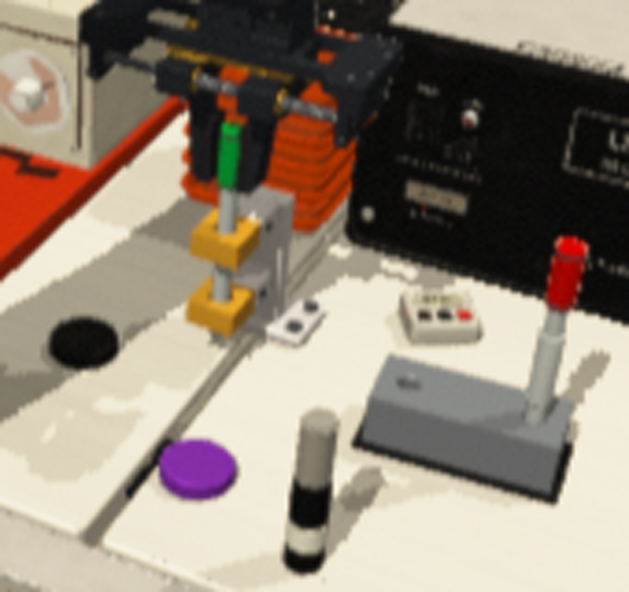

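The picture shows the rod through both bushings, with its tip just visible under the lower block at about (215,340). The cap is flat at (84,342), and the red rod, tube and timer are in place. Forces are small and steady, so I'll hand it in.

```bash
python3 -c "
from h import *
from bench import env
st('final'); env.job_done(); st('done')"
```

```text
final 25.71 [ 0.5253 -0.188   0.143 ] [-0.    -3.142  0.   ] [-2.3 -0.7 -1.4] 0.0171 [ 0.24  0.74  0.04  1.87 -0.05  0.54  1.88]
the job is handed in; nothing more can be done
the job is handed in; nothing more can be done
```

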